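Fasten the biscuit tin's strap

TASK

The steel strap on the biscuit tin's lid stands open: push it over with the fingertips until it lies down on the lid, then press it flat and push its thumb ridge towards the retaining lip until the strap's free edge is tucked fully home beneath the lip, and let go so that it stays shut by itself. Do not lift, tip or shove the tin, and leave the crockery around it where it stands.

Things in the scene. Friction and masses are not known exactly. Their poses are not given: they have to be found in the camera images.
- tin: The cream biscuit tin, full, 2 to 3 kg, loose on the counter: rectangular, 160 (its x) by 150 (its y) by 80 high to the flat lid. Origin: centre of its underside. Its +x points from the strap's hinge towards the retaining lip (away from the robot, give or take its yaw); z up.
- strap_hinge (a point): Middle of the strap's hinge axis, on the tin: 84 before the tin's centre (tin x = -84), y = 0, 83 above the counter (3 above the lid). The hinge axis lies along the tin's y. Axes as the tin's.
- lip_mouth (a point): Middle of the mouth of the retaining lip on the lid, 97 ahead of the hinge axis along the tin's x, 86.5 above the counter. The lip is a steel bridge 70 wide, open towards the hinge and closed at its back 20 further on; its underside is 90 and its top 93 above the counter.
- strap_fold (a joint): Fold angle, rad: 0 = flat on the lid pointing at the lip (a stop), 1.57 = upright, 1.75 = other stop, leaning to the robot. Starts 1.2 to 1.65. Hinge friction 0.06 N m, spring 0.10 N m/rad about 1.2: the strap stays anywhere from 0.4 to 1.7, but let go when flat it springs up to about 0.4 unless its edge is under the lip. Pressing it flat near the ridge takes about 4 N.
- strap_slide (a joint): How far the strap's plate is slid out along its slotted hinge, m: 0 = drawn back (starts 0 to 0.003), 0.022 = fully out (a stop). It slides along its own length, away from the hinge, against 1.5 N friction, and stays where left. Folded flat, its free edge is 7 mm short of the lip's mouth at 0 and 15 mm beneath the lip at 0.022.
- strap_ridge (a point): Top middle of the thumb ridge that stands across the strap's upper (outer) face: 6 thick, 40 wide, 9 high above the plate; its middle is 52 from the hinge axis when slid back and moves with the plate. Site axes: x along the plate away from the hinge, z out of the upper face.
- strap_edge (a point): Middle of the strap's free edge, 90 from the hinge axis when slid back. The plate is 46 wide and 4 thick; folded flat its upper face is 87 above the counter. Axes as the ridge's.
- tumbler: bystander: clear glass tumbler, 68 diameter, 100 high; about 150 to the tin's left (tin +y) (sizes in mm, origin under its middle).
- mug: bystander: white mug, 80 diameter, 85 high, with a side handle; about 160 to the tin's right (tin -y) (sizes in mm, origin under its middle).
- jar: bystander: small glass jar with a brass cap, 60 diameter, 85 high; about 150 beyond the tin (tin +x) (sizes in mm, origin under its middle).
- bowl: bystander: teal bowl, 170 diameter, 75 high, far to the left (sizes in mm, origin under its middle).
- canister: bystander: round cream canister, 94 diameter, 138 high, to the right (sizes in mm, origin under its middle).
- saucer: bystander: white saucer, 140 diameter, 18 high, to the right (sizes in mm, origin under its middle).
- spoon: bystander: steel spoon 170 long lying on the counter, near right (origin at its middle) (sizes in mm, origin under its middle).
Not all that is in view belongs to the job. What is shaped like the tin but pink or purple is not meant.

How it is judged:
On the way, in this order (a step that is already met when the one before it is completed fails the run):
1. the strap is folded over and lies down on the lid (within 0.25 rad of flat) (value of joint strap_fold below 0.25 rad), for 0.1 s.
2. its edge is slid beneath the lip (16 mm or more of slide, lying flat) (value of joint strap_fold below 0.06 rad and value of joint strap_slide above 0.016 m), for 0.2 s.
At the end, for the whole second after the job is handed in: The strap lies flat (within 0.06 rad) and is slid out at least 16 of its 22 mm, so its edge is 9 mm or more beneath the lip; the tin is at rest, upright, within 40 mm of where it stood; every bystander within 30 mm of where it stood (all of step 2 and linear speed of tin below 0.01 m/s and distance of tin from where it was at the start of the episode below 0.04 m and angle between tin's own z axis and vertical below 0.05 rad and distance of each of tumbler, mug, jar, bowl, canister, saucer, spoon from where it was at the start of the episode below 0.03 m); the robot touches nothing.
It fails at once if the tin is lifted, tipped or shoved (height (world z) of tin above 0.012 m or angle between tin's own z axis and vertical above 0.12 rad or distance of tin from where it was at the start of the episode above 0.04 m).
It fails at once if crockery beside the tin is lifted, moved or knocked over (distance of any of tumbler, mug, jar, bowl, canister, saucer, spoon from where it was at the start of the episode above 0.03 m or angle between any of tumbler, mug, jar, bowl, canister, saucer's own z axis and vertical above 0.4 rad).
It also fails if it takes over 45 s, if anything falls off the work surface, if the arm or the gripper's body presses on something with over 40 N, if the wrist force passes 120 N, or if a joint passes its speed limit or range.

ROBOT

A 7-joint arm with a two-finger parallel gripper is mounted at the origin on the work surface. World frame = base frame: x ahead of the robot, y to its left, z up, the work surface at z = 0. Lengths are in m, angles in rad, forces in N, time in s.
With the tool pointing down it reaches from about 0.425 to 0.875 m from the base axis. Payload 4.7 kg.
Tool frame: the origin (TCP) lies at the very end of the fingers, on their centre line; the grasp point (between the pads) lies behind it (ctrl.tcp_to_grasp is the z of the grasp point in the tool frame, in m); z points along the fingers, y is the line along which they close (so a half turn about z gives the same grasp; the last joint's range is limited). The gripper opens to 87 mm and grips with 3 to 60 N. Pads are 19 mm wide; open, the fingers measure 117 mm over their backs; the gripper's body (75 mm by 190 mm) begins 51 mm behind the grasp point.
Start: joints at [1.357, 0.321, -0.07, 1.45, 0.023, 1.371, -0.057], TCP at [0.147, -0.633, 0.193] pointing down, gripper open.
Joint ranges: [-2.86, 2.86], [-0.3, 2.09], [-1.38, 1.24], [0.06, 2.45], [-1.56, 4.7], [0.09, 2.05], [-2.69, 2.69]. Speed limits (rad/s): [2.57, 2.57, 3.14, 3.14, 3.14, 3.14, 3.14].

INTERFACE

Orientations are given as a rotation vector (axis times angle).
In Python, from bench import ctrl gives the robot as it stands.
- The arm moves only by the tool step_arm, never from a script. Its argument "targets" is a list of rows, each a list of 7 numbers: the shift along the world's x, y, z in cm, then the turn, a rotation vector about the world's x, y, z in degrees, then the opening, from 0 (shut) to 1 (fully open). A call has exactly 5 rows; each row shifts and turns the commanded pose from where the row before left it; what a row does not reach is not made up. A row lasts 1/12 s, in which the tool goes at most 41.7 mm and 7.16 degrees, less where a joint would pass 70% of its speed; a pose out of reach is approached as far as the arm can. A call with a gripper value outside its range is refused whole. The fingers move at their own pace and stop on an object; "force" is the grip in N (left out, the last holds). Time passes only in rows, so rows that do not move let the fingers close, or fill a call up. It gives the time, the measured TCP pose, the force, the opening and the grip force at its end, in the units of the state.
- ctrl.get_state(): the state, without advancing time (a new reading comes with each control period).
- ctrl.get_image(name): name is "scene" or "top" or "wrist"; returns (picture, depth): 384x512x3 uint8, red, green, blue; 384x512 float32, m along the optical axis (not along the pixel's ray), 0 where there is no reading.
- ctrl.camera_params(name): a dict with "intrinsics" (3x3 intrinsics, pixels), "rvec" (rotation vector, rad) and "tvec" (3), from world to camera coordinates, as OpenCV has them; the wrist camera has in their place "hand_eye" (4x4, takes a point from camera to tool coordinates, whose origin is the TCP and whose axes are the flange's). Camera axes: x right, y down, z forward; pixel columns grow to the right and rows downward; lengths in m; the calibration is good to about 2 mm. A picture is of the moment at which its call begins: read the wrist's pose just before it. camera_params takes no time and is no camera call.
- ctrl.close_job(): hands the job in; it is judged then, once.
The state is a dict: "time": time; "joint_positions": joint angles; "qd": joint speeds; "joint_torque": joint torques, N m; "position": TCP position; "tool_rot": TCP orientation; "ft_force": force on the tool from outside, world axes, zero at the start; "torque": the same for the moment, N m; "grip_width": opening from 0.0 (shut) to 1.0 (fully open); "grip_force": force on a finger pad.
Only numpy, scipy, OpenCV 4.12 (cv2) and the standard library are available. Lean on these libraries where they do the work, as an engineer would, in place of code of your own. Each camera call takes 0.05 s, during which the arm holds its last target. There are 200 camera calls.

## Working session

There is one attempt and no reset: what is moved stays moved. The work goes in short steps, Python scripts to look and compute and a tool call to move; the robot and the scene stay as the last step left them, time stands still between calls to the robot, and variables do not carry over. Pictures are saved under pics/ and viewed, at most 10 in all, crops included, and the job is handed in when it is done.

Besides the shell and the picture viewer there is one more tool, called after "Request:" by a JSON object that holds its "api" and its "payload". step_arm: Moves the arm, as the interface text tells. Its arguments: {"type":"object","properties":{"targets":{"type":"array"},"force":{"type":"number"}},"required":["targets"]}

```bash
mkdir -p pics; ls; cat > h.py <<'E'
import numpy as np,cv2
from bench import ctrl
def grab(n):
    s=ctrl.get_state(); p,d=ctrl.get_image(n); c=ctrl.camera_params(n); K=np.array(c["intrinsics"])
    if n=="wrist":
        H=np.eye(4);H[:3,:3]=cv2.Rodrigues(np.array(s["tool_rot"],float))[0];H[:3,3]=s["position"]
        T=H@np.array(c["hand_eye"])
    else:
        T=np.eye(4);T[:3,:3]=cv2.Rodrigues(np.array(c["rvec"],float))[0];T[:3,3]=np.ravel(c["tvec"]);T=np.linalg.inv(T)
    v,u=np.mgrid[:d.shape[0],:d.shape[1]]
    P=np.stack([(u-K[0,2])*d/K[0,0],(v-K[1,2])*d/K[1,1],d],-1)@T[:3,:3].T+T[:3,3]
    P[d==0]=np.nan
    return p,P
def save(n,p): cv2.imwrite("pics/"+n,cv2.cvtColor(p,cv2.COLOR_RGB2BGR))
E
python3 - <<'E'
from h import *
a,P=grab("scene");b,Q=grab("top")
np.savez("s0.npz",a=a,P=P,b=b,Q=Q)
save("scene0.png",a);save("top0.png",b)
print(ctrl.get_state()["position"],ctrl.get_state()["tool_rot"],ctrl.tcp_to_grasp)
E
```

```text
pics
[ 0.1466198  -0.63269212  0.19155169] [-3.11953411e+00 -3.56901145e-01  4.40356618e-04] -0.0187
```

View pics/scene0.png

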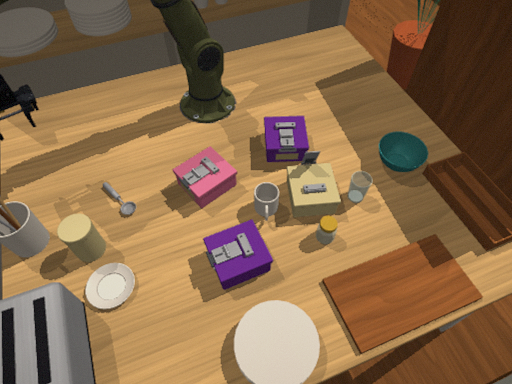

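View pics/top0.png

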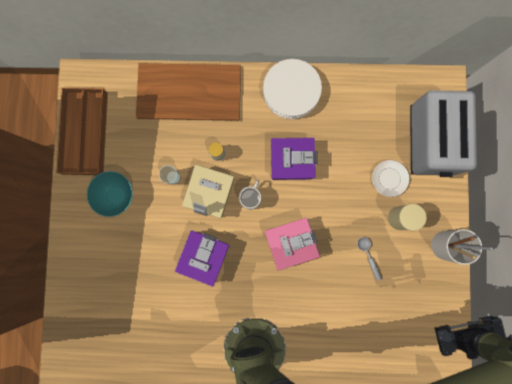

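The scene shows three box tins besides the cream one: purple at top(203,258) and top(293,159), pink at top(292,244). The cream tin at top(208,191) / scene(313,187) is the one meant: it is cream and rectangular, its strap is open, and the tumbler, mug and jar stand around it. Next I measure it and enlarge a crop.

```bash
python3 - <<'E'
from h import *
z=np.load("s0.npz");b,Q,a,P=z["b"],z["Q"],z["a"],z["P"]
for nm,im,X,(u0,u1,v0,v1) in (("top",b,Q,(175,240,155,225)),("scene",a,P,(275,350,145,225))):
    m=np.zeros(im.shape[:2],bool);m[v0:v1,u0:u1]=1
    hsv=cv2.cvtColor(im,cv2.COLOR_RGB2HSV)
    lid=m&(abs(X[...,2]-.08)<.006)
    pts=X[lid]
    (c,s,an)=cv2.minAreaRect(pts[:,:2].astype(np.float32)*1000)
    print(nm,lid.sum(),"z",np.median(pts[:,2]),c,s,an)
    g=m&(X[...,2]>.0865)&(hsv[...,1]<90)&(X[...,2]<.2)
    for v,u in np.argwhere(g)[::6 if nm=="top" else 8]: print(u,v,X[v,u].round(3),end=";")
    print()
save("crop0.png",np.hstack([cv2.resize(b[150:230,165:265],(400,320),interpolation=2),cv2.resize(a[140:220,270:370],(400,320),interpolation=2)]))
E
```

```text
top 1480 z 0.0800940362493493 (577.539306640625, 181.83102416992188) (211.0755157470703, 212.5833740234375) 35.135520935058594
211 169 [0.656 0.171 0.088];177 173 [0.636 0.291 0.107];176 175 [0.63  0.296 0.097];176 177 [0.621 0.294 0.105];176 178 [0.619 0.296 0.096];205 179 [0.618 0.191 0.09 ];208 180 [0.615 0.18  0.093];205 181 [0.61  0.19  0.095];211 181 [0.611 0.169 0.09 ];203 182 [0.607 0.198 0.094];209 182 [0.607 0.176 0.093];215 182 [0.608 0.155 0.092];204 183 [0.603 0.193 0.098];210 183 [0.604 0.173 0.091];216 183 [0.604 0.151 0.092];203 184 [0.6   0.198 0.09 ];210 184 [0.6   0.172 0.095];217 184 [0.601 0.147 0.094];206 185 [0.596 0.187 0.093];212 185 [0.597 0.165 0.092];218 185 [0.598 0.144 0.088];212 186 [0.593 0.165 0.092];218 186 [0.593 0.143 0.098];213 187 [0.589 0.161 0.097];189 188 [0.584 0.249 0.088];216 189 [0.583 0.15  0.089];192 195 [0.559 0.237 0.089];183 202 [0.533 0.269 0.087];190 203 [0.53  0.243 0.087];198 203 [0.526 0.202 0.166];198 204 [0.522 0.201 0.177];196 205 [0.52  0.211 0.151];202 205 [0.519 0.187 0.174];196 206 [0.517 0.213 0.137];202 206 [0.516 0.188 
[... 1005 characters left out ...]
309 160 [0.505 0.204 0.108];305 161 [0.497 0.194 0.098];313 161 [0.505 0.22  0.095];309 162 [0.498 0.209 0.088];321 183 [0.596 0.203 0.096];310 184 [0.585 0.169 0.094];318 184 [0.594 0.193 0.093];304 185 [0.583 0.149 0.096];312 185 [0.592 0.172 0.096];320 185 [0.602 0.196 0.096];306 186 [0.587 0.154 0.093];314 186 [0.598 0.176 0.096];322 186 [0.608 0.2   0.097];307 187 [0.594 0.154 0.096];315 187 [0.601 0.179 0.093];323 187 [0.61  0.203 0.092];308 188 [0.598 0.156 0.095];316 188 [0.607 0.179 0.095];324 188 [0.616 0.203 0.093];308 189 [0.601 0.154 0.095];316 189 [0.609 0.178 0.093];325 189 [0.62  0.205 0.092];311 190 [0.605 0.163 0.09 ];319 190 [0.613 0.188 0.088];318 191 [0.616 0.183 0.088];
```

View pics/crop0.png

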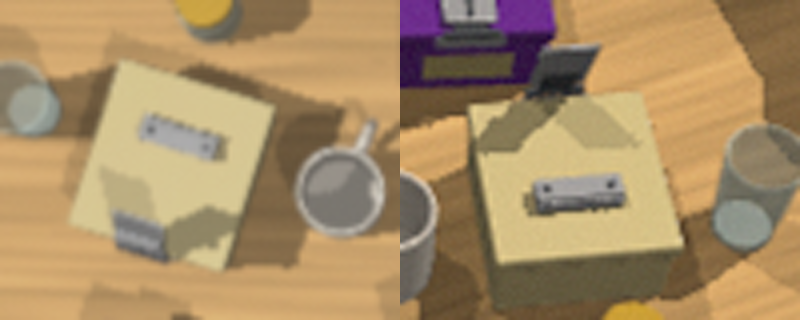

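The crop confirms it: a cream rectangular lid, the open strap at left panel (140,235) and the lip at (180,137), with the tumbler to the left and the mug to the right. Next is a precise fit.

```bash
python3 - <<'E'
from h import *
z=np.load("s0.npz");b,Q,a,P=z["b"],z["Q"],z["a"],z["P"]
for nm,im,X,(u0,u1,v0,v1) in (("top",b,Q,(175,240,155,225)),("scene",a,P,(275,350,145,225))):
    m=np.zeros(im.shape[:2],bool);m[v0:v1,u0:u1]=1
    lid=(m&(abs(X[...,2]-.082)<.014)).astype(np.uint8)
    lid=cv2.morphologyEx(lid,cv2.MORPH_OPEN,np.ones((5,5),np.uint8))
    n,l,st,_=cv2.connectedComponentsWithStats(lid)
    k=1+np.argmax(st[1:,4]);pts=X[l==k]
    c,s,an=cv2.minAreaRect(pts[:,:2].astype(np.float32)*1000);print(nm,c,s,an)
    g=m&(X[...,2]>.089)&(X[...,2]<.1)
    q=X[g];cc=np.array(c)/1000;q=q[np.hypot(*(q[:,:2]-[.604,.172]).T)<.045]
    cl,sl,al=cv2.minAreaRect(q[:,:2].astype(np.float32)*1000);print(" lip",cl,sl,al,q.mean(0))
    yaw=np.radians(-17)
    t=m&(X[...,2]>.1)&(X[...,2]<.2);q=X[t];q=q[np.hypot(*(q[:,:2]-[.51,.2]).T)<.06]
    for yd in(-15,-17,-19):
        y=np.radians(yd);ex=np.array([np.cos(y),np.sin(y)])
        f=np.polyfit(q[:,2],q[:,:2]@ex,1);print("  strap: dx/dz",f[0],"x along at z=.083",np.polyval(f,.083),"centre",q[:,:2].mean(0),"top z",q[:,2].max(),"fold",np.arctan2(1,f[0]))
E
```

```text
top (577.4955444335938, 182.0314178466797) (150.54214477539062, 163.8926239013672) 74.14631652832031
 lip (601.6257934570312, 174.09481811523438) (69.00309753417969, 22.732608795166016) 74.47308349609375 [0.60155526 0.17380452 0.0937142 ]
  strap: dx/dz 0.39404567011376196 x along at z=.083 0.4182500786741329 centre [0.51226518 0.19947374] top z 0.17655871489386787 fold 1.1954335082638603
  strap: dx/dz 0.38935410679862925 x along at z=.083 0.40692551447107356 centre [0.51226518 0.19947374] top z 0.17655871489386787 fold 1.1995009980070117
  strap: dx/dz 0.3841881754797632 x along at z=.083 0.3951051742107016 centre [0.51226518 0.19947374] top z 0.17655871489386787 fold 1.203994702648456
scene (573.7498779296875, 186.42233276367188) (150.47183227539062, 168.59201049804688) 73.82501983642578
 lip (598.8275756835938, 179.56361389160156) (69.92396545410156, 27.636043548583984) 74.86455535888672 [0.59975586 0.17910045 0.09349467]
  strap: dx/dz 0.312867350377337 x along at z=.083 0.42459131664283684 centre [0.51230606 0.20325641] top z 0.1735059020113383 fold 1.2675768254701572
  strap: dx/dz 0.3126526325390995 x along at z=.083 0.4128547050264423 centre [0.51230606 0.20325641] top z 0.1735059020113383 fold 1.2677724113312818
  strap: dx/dz 0.31205699562855854 x along at z=.083 0.40061509354736513 centre [0.51230606 0.20325641] top z 0.1735059020113383 fold 1.2683151004773827
```

Request:
{"api": "step_arm", "payload": {"targets": [[1.5,2.5,2,0,0,0,0],[1.5,2.5,2,0,0,0,0],[1.5,2.5,2,0,0,0,0],[1.5,2.5,2,0,0,0,0],[1.5,2.5,2,0,0,0,0]], "force": 20}}

```text
time: 0.52
position: [0.2222, -0.5067, 0.2929]
tool_rot: [-3.12, -0.357, 0.001]
ft_force: [0.9, -0.3, 1.1]
grip_width: 0.707
grip_force: 0.0
```

Request:
{"api": "step_arm", "payload": {"targets": [[3.5,2,0,0,0,-5,0],[3.5,2,0,0,0,-5,0],[3.5,2,0,0,0,-5,0],[3.5,2,0,0,0,-5,0],[3.5,2,0,0,0,-5,0]]}}

```text
time: 0.93
position: [0.3979, -0.4069, 0.2925]
tool_rot: [3.124, -0.334, -0.0]
ft_force: [0.8, -1.3, -0.2]
grip_width: 0.329
grip_force: 0.0
```

Request:
{"api": "step_arm", "payload": {"targets": [[1.6,3.6,0,0,0,-0.8,0],[1.6,3.6,0,0,0,-0.8,0],[1.6,3.6,0,0,0,-0.8,0],[1.6,3.6,0,0,0,-0.8,0],[1.6,3.6,0,0,0,-0.8,0]]}}

```text
time: 1.35
position: [0.477, -0.2263, 0.2922]
tool_rot: [3.111, -0.437, -0.001]
ft_force: [0.6, -0.2, 0.5]
grip_width: 0.018
grip_force: 0.0
```

Request:
{"api": "step_arm", "payload": {"targets": [[0.4,3.8,0,0,0,0,0],[0.4,3.8,0,0,0,0,0],[0.4,3.8,0,0,0,0,0],[0.4,3.8,0,0,0,0,0],[0.4,3.8,0,0,0,0,0]]}}

```text
time: 1.77
position: [0.4964, -0.0364, 0.2923]
tool_rot: [3.111, -0.436, -0.001]
ft_force: [1.3, 0.2, 0.1]
grip_width: 0.003
grip_force: 0.0
```

Request:
{"api": "step_arm", "payload": {"targets": [[-0.5,3.8,0,0,0,0,0],[-0.5,3.8,0,0,0,0,0],[-0.5,3.8,0,0,0,0,0],[0,2,0,0,0,0,0],[0,0,0,0,0,0,0]]}}

```text
time: 2.18
position: [0.4804, 0.1023, 0.2928]
tool_rot: [-3.112, 0.42, -0.0]
ft_force: [-0.1, 0.7, 0.4]
grip_width: 0.008
grip_force: 0.0
```

```bash
python3 - <<'E'
from h import *
p,X=grab("wrist");save("w1.png",p)
np.savez("w1.npz",p=p,X=X)
m=(abs(X[...,2]-.0815)<.013)
m=cv2.morphologyEx(m.astype(np.uint8),cv2.MORPH_OPEN,np.ones((5,5),np.uint8))
n,l,st,_=cv2.connectedComponentsWithStats(m)
for k in range(1,n):
    if st[k,4]>1500:
        pts=X[l==k];print(st[k],cv2.minAreaRect(pts[:,:2].astype(np.float32)*1000),np.median(pts[:,2]))
E
```

```text
[  123    51   112   119 11943] ((576.646240234375, 182.5042724609375), (149.4219970703125, 162.79873657226562), 73.97294616699219) 0.07966858980707936
[  344   105   136   134 10285] ((396.5729064941406, -131.0873260498047), (150.4453582763672, 167.91390991210938), 19.371604919433594) 0.07975510739249242
```

View pics/w1.png

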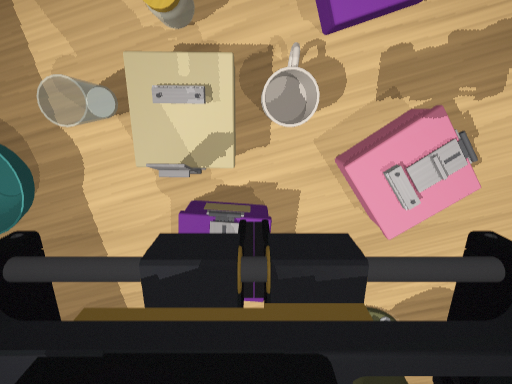

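The wrist view shows the cream tin at (180,108), its strap upright at (175,170) and its lip at (178,94). The fit gives a centre of (0.577, 0.1825) and a yaw of -16°, which agrees with the top camera. Next I bring the fingertips behind the strap.

Request:
{"api": "step_arm", "payload": {"targets": [[0.1,3.6,0,0,0,0,0],[0.1,3.6,0,0,0,0,0],[0,3.5,0,0,0,0,0],[0,0,-3,0,0,0,0],[0,0,-3,0,0,0,0]]}}

```text
time: 2.65
position: [0.4848, 0.2045, 0.233]
tool_rot: [-3.11, 0.431, -0.005]
ft_force: [0.9, -0.7, -0.5]
grip_width: 0.003
grip_force: 0.0
```

Request:
{"api": "step_arm", "payload": {"targets": [[0,0,-3,0,0,0,0],[0,0,-2.5,0,0,0,0],[0,0,-1.5,0,0,0,0],[0,0,-0.3,0,0,0,0],[0,0,0,0,0,0,0]]}}

```text
time: 3.07
position: [0.4835, 0.2009, 0.1584]
tool_rot: [3.109, -0.439, -0.004]
ft_force: [-0.2, -0.4, -0.1]
grip_width: 0.004
grip_force: 0.0
```

```bash
cat > rel.py <<'E'
from h import *
s=ctrl.get_state();y=np.radians(-16);ex=np.array([np.cos(y),np.sin(y)]);ey=np.array([-ex[1],ex[0]])
d=(np.array(s["position"][:2])-[.4963,.2057])
print("front x",d@ex*1000+9.5,"y",d@ey*1000,"z",s["position"][2]*1000,"yaw",np.degrees(2*np.arctan2(s["tool_rot"][1],s["tool_rot"][0])),"F",np.round(s["ft_force"],1),"t",s["time"])
E
python3 rel.py
```

```text
front x -1.4660285980678704 y -8.156584342155726 z 158.38452638207713 yaw -16.067464867687818 F [-0.2 -0.4 -0.1] t 3.0667
```

Request:
{"api": "step_arm", "payload": {"targets": [[0.22,0.77,0,0,0,0,0],[1.04,-0.3,0,0,0,0,0],[1.03,-0.29,0,0,0,0,0],[0,0,0,0,0,0,0],[0,0,0,0,0,0,0]]}}

```text
time: 3.48
position: [0.5079, 0.2041, 0.1599]
tool_rot: [-3.11, 0.438, 0.0]
ft_force: [0.1, -0.3, -0.3]
grip_width: 0.003
grip_force: 0.0
```

```bash
python3 rel.py
```

```text
front x 21.054367540877763 y 1.6598920137992097 z 159.911821817894 yaw 343.9620142727445 F [ 0.1 -0.3 -0.3] t 3.4833
```

Now I fold along the arc.

Request:
{"api": "step_arm", "payload": {"targets": [[0.9,-0.26,-0.35,0,0,0,0],[0.9,-0.26,-0.4,0,0,0,0],[0.63,-0.18,-0.46,0,0,0,0],[0.63,-0.18,-0.47,0,0,0,0],[0,0,0,0,0,0,0]]}}

```text
time: 3.9
position: [0.5379, 0.1944, 0.1411]
tool_rot: [3.11, -0.438, -0.003]
ft_force: [0.2, -1.3, -0.0]
grip_width: 0.002
grip_force: 0.0
```

```bash
python3 rel.py
```

```text
front x 52.646627944309934 y 0.5993165463873302 z 141.06373201511724 yaw -16.046107694224762 F [ 0.2 -1.3 -0. ] t 3.9
```

Request:
{"api": "step_arm", "payload": {"targets": [[0.54,-0.15,-0.48,0,0,0,0],[0.54,-0.15,-0.48,0,0,0,0],[0.4,-0.12,-0.68,0,0,0,0],[0.4,-0.11,-0.69,0,0,0,0],[0,0,0,0,0,0,0]]}}

```text
time: 4.32
position: [0.5558, 0.1894, 0.1175]
tool_rot: [3.11, -0.437, -0.004]
ft_force: [-0.6, -0.9, -0.0]
grip_width: 0.01
grip_force: 0.0
```

```bash
python3 rel.py; python3 - <<'E'
from h import *
a,P=grab("scene");save("s2.png",cv2.resize(a[110:230,240:400],(640,480),interpolation=2))
E
```

```text
front x 71.22444962362783 y 0.7368203854288926 z 117.48739140098397 yaw -15.999082208192185 F [-0.6 -0.9 -0. ] t 4.3167
```

View pics/s2.png

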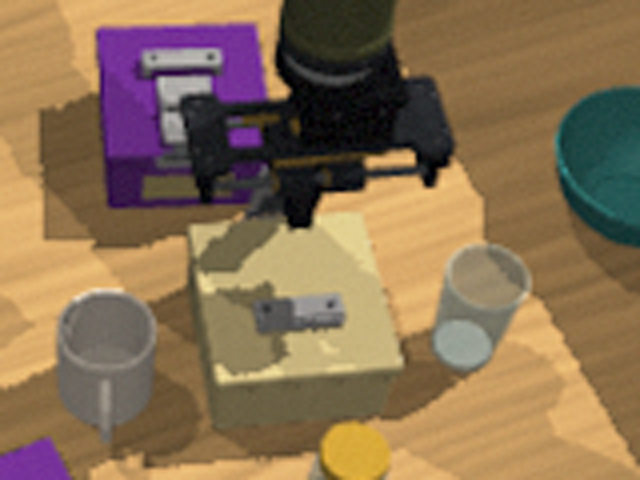

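```bash
python3 - <<'E'
from h import *
y=np.radians(-16);ex=np.array([np.cos(y),np.sin(y)]);ey=np.array([-ex[1],ex[0]])
for n in("scene","top","wrist"):
    a,P=grab(n)
    d=P[...,:2]-[.4963,.2057];R=np.stack([d@ex,d@ey,P[...,2]],-1)*1000
    m=(abs(R[...,0]-30)<60)&(abs(R[...,1])<40)&(R[...,2]>88)&(R[...,2]<200)
    q=np.argwhere(m);print(n,len(q))
    for v,u in q[::max(1,len(q)//45)]: print((u,v),R[v,u].round().astype(int).tolist(),a[v,u].tolist(),end=" ")
    print()
    if n=="wrist": save("w2.png",a)
    if n=="scene":
        c=ctrl.camera_params(n);s=ctrl.get_state()
        print(cv2.projectPoints(np.array([s["position"]]),np.array(c["rvec"],float),np.array(c["tvec"],float),np.array(c["intrinsics"]),None)[0].ravel())
E
```

```text
scene 119
(np.int64(306), np.int64(152)) [26, -19, 170] [98, 92, 96] (np.int64(305), np.int64(153)) [19, -20, 157] [80, 78, 78] (np.int64(307), np.int64(153)) [25, -15, 163] [50, 48, 44] (np.int64(306), np.int64(156)) [16, -14, 139] [51, 53, 52] (np.int64(319), np.int64(156)) [71, 9, 200] [8, 11, 10] (np.int64(321), np.int64(156)) [70, 16, 198] [15, 10, 15] (np.int64(305), np.int64(157)) [14, -16, 132] [70, 69, 69] (np.int64(308), np.int64(157)) [13, -6, 129] [67, 61, 51] (np.int64(320), np.int64(157)) [70, 13, 194] [35, 30, 24] (np.int64(303), np.int64(158)) [7, -20, 119] [61, 54, 65] (np.int64(305), np.int64(158)) [9, -14, 120] [69, 67, 64] (np.int64(307), np.int64(158)) [14, -9, 126] [64, 64, 62] (np.int64(316), np.int64(158)) [69, 2, 189] [25, 29, 26] (np.int64(318), np.int64(158)) [67, 9, 186] [18, 19, 22] (np.int64(320), np.int64(158)) [69, 14, 187] [100, 79, 47] (np.int64(304), np.int64(159)) [7, -16, 113] [73, 72, 70] (np.int64(306), np.int64(159)) [13, -12, 120] [39, 39, 42] (np.int64(308), np.int64(159)) [10, -4, 115] [36, 40, 38] (np.int64(310), np.int64(159)) [8, 4, 112] 
[... 4392 characters left out ...]
, 53] (np.int64(245), np.int64(285)) [59, 6, 198] [28, 29, 30] (np.int64(255), np.int64(286)) [58, 1, 197] [29, 27, 29] (np.int64(246), np.int64(288)) [58, 5, 199] [29, 27, 30] (np.int64(257), np.int64(289)) [57, 0, 197] [26, 26, 28] (np.int64(248), np.int64(291)) [56, 4, 198] [28, 26, 29] (np.int64(260), np.int64(292)) [56, -2, 199] [30, 29, 29] (np.int64(251), np.int64(294)) [54, 3, 198] [25, 26, 28] (np.int64(262), np.int64(295)) [54, -3, 198] [28, 27, 28] (np.int64(253), np.int64(297)) [51, 2, 197] [93, 91, 90] (np.int64(244), np.int64(299)) [28, 7, 168] [166, 162, 160] (np.int64(255), np.int64(300)) [27, 1, 168] [163, 159, 158] (np.int64(246), np.int64(302)) [26, 6, 169] [151, 142, 147]
```

View pics/w2.png

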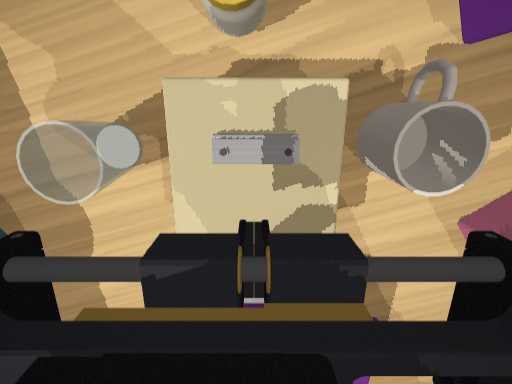

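The strap is still upright, with its top at (x 27, z 169) from the hinge. The images put the visible fingertip at z≈0.148 while the TCP reads 0.1175, so the tips passed above the strap. I'll pin down the real tip height before retrying.

```bash
python3 - <<'E'
from h import *
y=np.radians(-16);ex=np.array([np.cos(y),np.sin(y)]);ey=np.array([-ex[1],ex[0]])
for n in("wrist","scene"):
    a,P=grab(n)
    d=P[...,:2]-[.4963,.2057];R=np.stack([d@ex,d@ey,P[...,2]],-1)*1000
    m=(R[...,0]>45)&(R[...,0]<80)&(abs(R[...,1])<30)&(R[...,2]>100)&(R[...,2]<190)
    q=R[m];print(n,len(q),np.sort(q[:,2])[:12].round(1),"x",np.percentile(q[:,0],[2,50,98]).round(1),"y",np.percentile(q[:,1],[2,50,98]).round(1))
    if n=="wrist":
        for v in range(206,224,2): print(v,[(R[v,u].round().astype(int).tolist(),a[v,u].tolist()) for u in (240,246,254,262)])
print(ctrl.get_state()["position"],ctrl.camera_params("wrist")["hand_eye"])
E
```

```text
wrist 931 [148.6 148.7 148.9 149.2 149.2 149.2 149.3 149.3 149.3 149.4 149.4 149.4] x [69.5 71.9 73.6] y [-6.6  1.4 10. ]
206 [([56, 14, 79], [204, 188, 145]), ([56, 8, 80], [204, 188, 145]), ([56, 1, 79], [203, 188, 145]), ([56, -6, 79], [203, 188, 145])]
208 [([54, 14, 80], [203, 188, 144]), ([54, 8, 79], [204, 188, 145]), ([54, 1, 79], [204, 188, 145]), ([55, -6, 81], [203, 188, 144])]
210 [([52, 14, 79], [204, 189, 145]), ([53, 8, 80], [203, 188, 144]), ([53, 1, 82], [203, 188, 145]), ([52, -6, 80], [203, 188, 144])]
212 [([50, 14, 80], [203, 189, 144]), ([51, 8, 81], [203, 188, 144]), ([51, 1, 80], [203, 188, 144]), ([51, -6, 80], [203, 189, 145])]
214 [([48, 14, 79], [203, 189, 144]), ([48, 8, 80], [204, 188, 145]), ([48, 1, 79], [203, 188, 144]), ([49, -6, 80], [203, 188, 144])]
216 [([47, 14, 80], [203, 188, 144]), ([46, 9, 79], [204, 188, 144]), ([46, 1, 79], [203, 188, 144]), ([46, -6, 79], [203, 188, 145])]
218 [([45, 14, 80], [203, 188, 144]), ([45, 8, 81], [203, 188, 144]), ([45, 1, 80], [204, 188, 145]), ([45, -6, 79], [203, 188, 144])]
220 [([73, 10, 151], [79, 71, 53]), ([42, 9, 79], [182, 167, 126]), ([43, 1, 81], [203, 187, 143]), ([73, -4, 152], [79, 70, 53])]
222 [([73, 10, 154], [14, 15, 15]), ([72, 6, 152], [49, 44, 37]), ([72, 1, 152], [100, 89, 70]), ([73, -4, 155], [10, 11, 15])]
scene 60 [147.  150.7 153.4 154.1 154.1 155.4 155.6 156.  158.7 158.9 159.2 160.2] x [51.9 69.1 72. ] y [-6.6  2.5 14.8]
[0.55607062 0.19080595 0.11992048] [[ 1.04694558e-03 -9.57302781e-01 -2.89085265e-01  8.01409742e-02]
 [ 9.99999429e-01  1.06389095e-03  9.85149553e-05  4.47504765e-04]
 [ 2.13246556e-04 -2.89085203e-01  9.57303348e-01 -1.91936114e-01]
 [ 0.00000000e+00  0.00000000e+00  0.00000000e+00  1.00000000e+00]]
```

The wrist and scene cameras agree that the fingertip end sits about 29 mm above the reported TCP: tip 0.1485 against TCP 0.1195. That explains the miss, because the tips cleared the strap's top edge. I'll use tip z = TCP + 29 mm from here, back off over the strap and redo the fold.

Request:
{"api": "step_arm", "payload": {"targets": [[0,0,3,0,0,0,0],[0,0,3,0,0,0,0],[-1.5,0.4,1,0,0,0,0],[-2.9,0.8,0,0,0,0,0],[-2.9,0.8,0,0,0,0,0]]}}

```text
time: 5.03
position: [0.4832, 0.2111, 0.1907]
tool_rot: [-3.109, 0.437, -0.003]
ft_force: [-0.7, 0.3, 0.7]
grip_width: 0.005
grip_force: 0.0
```

Request:
{"api": "step_arm", "payload": {"targets": [[0,0,0,0,0,0,0],[0,0,-2,0,0,0,0],[0,0,-2,0,0,0,0],[0,0,-1.7,0,0,0,0],[0,0,0,0,0,0,0]]}}

```text
time: 5.45
position: [0.4808, 0.2093, 0.1297]
tool_rot: [3.109, -0.435, -0.007]
ft_force: [-0.4, 0.2, -0.1]
grip_width: 0.007
grip_force: 0.0
```

```bash
sed -i 's/"z",s\["position"\]\[2\]\*1000/"tipz",s["position"][2]*1000+29/' rel.py; python3 rel.py
```

```text
front x -6.367722620610477 y -0.7564650493465005 tipz 158.68948858395623 yaw -15.923618867640684 F [-0.4  0.2 -0.1] t 5.45
```

Request:
{"api": "step_arm", "payload": {"targets": [[1.3,-0.37,0,0,0,0,0],[1.24,-0.36,0,0,0,0,0],[0.95,-0.27,-0.3,0,0,0,0],[0.95,-0.27,-0.35,0,0,0,0],[0,0,0,0,0,0,0]]}}

```text
time: 5.87
position: [0.529, 0.1967, 0.1256]
tool_rot: [-3.11, 0.439, 0.0]
ft_force: [0.1, -0.1, 0.4]
grip_width: 0.006
grip_force: 0.0
```

```bash
python3 rel.py; python3 - <<'E'
from h import *
y=np.radians(-16);ex=np.array([np.cos(y),np.sin(y)]);ey=np.array([-ex[1],ex[0]])
a,P=grab("scene")
d=P[...,:2]-[.4963,.2057];R=np.stack([d@ex,d@ey,P[...,2]],-1)*1000
m=(abs(R[...,0]-45)<55)&(abs(R[...,1])<26)&(R[...,2]>95)&(R[...,2]<175)
for b in range(95,175,10):
    q=R[m&(abs(R[...,2]-b-5)<5)]
    if len(q): print(b,len(q),np.median(q,0).round(),np.ptp(q,0).round())
E
```

```text
front x 43.446032797427115 y 0.38049478698807926 tipz 154.57100182305606 yaw 343.93655770080073 F [ 0.1 -0.1  0.4] t 5.8667
95 9 [13.  0. 97.] [94. 42.  8.]
105 5 [ 19.  -8. 111.] [10. 34.  7.]
115 9 [ 22.   0. 118.] [ 3. 36.  6.]
125 17 [ 23.  -4. 133.] [16. 44.  8.]
135 7 [ 33.  -1. 137.] [22. 33.  9.]
145 6 [ 42.  -2. 151.] [ 3. 32.  7.]
155 30 [ 46.   2. 159.] [23. 41.  9.]
165 18 [ 41.  -3. 170.] [21. 16.  9.]
```

Contact made: the strap now leans at about 1.0 rad. I'll continue along the arc.

Request:
{"api": "step_arm", "payload": {"targets": [[0.9,-0.26,-1.1,0,0,0,0],[0.53,-0.15,-0.6,0,0,0,0],[0.53,-0.15,-0.6,0,0,0,0],[0.38,-0.11,-0.65,0,0,0,0],[0.38,-0.11,-0.65,0,0,0,0]]}}

```text
time: 6.33
position: [0.5551, 0.1901, 0.0898]
tool_rot: [-3.111, 0.435, -0.001]
ft_force: [-0.1, 1.0, 1.7]
grip_width: -0.001
grip_force: 0.7
```

```bash
python3 rel.py
```

```text
front x 70.3484392381833 y 1.2669389339091124 tipz 118.77953905255228 yaw 344.0637825120154 F [-0.1  1.   1.7] t 6.3333
```

Request:
{"api": "step_arm", "payload": {"targets": [[0.34,-0.1,-0.8,0,0,0,0],[0.34,-0.1,-0.8,0,0,0,0],[0.1,-0.03,-0.6,0,0,0,0],[0,0,-0.5,0,0,0,0],[0,0,0,0,0,0,0]]}}

```text
time: 6.75
position: [0.5621, 0.1872, 0.0618]
tool_rot: [3.111, -0.436, -0.002]
ft_force: [-0.0, 0.4, 0.9]
grip_width: 0.004
grip_force: 0.2
```

```bash
python3 rel.py; python3 - <<'E'
from h import *
a,P=grab("scene");save("s3.png",cv2.resize(a[110:230,240:400],(640,480),interpolation=2))
E
```

```text
front x 77.86415753997552 y 0.3707004162832236 tipz 90.77988476906128 yaw -15.9544441596456 F [-0.   0.4  0.9] t 6.75
```

View pics/s3.png

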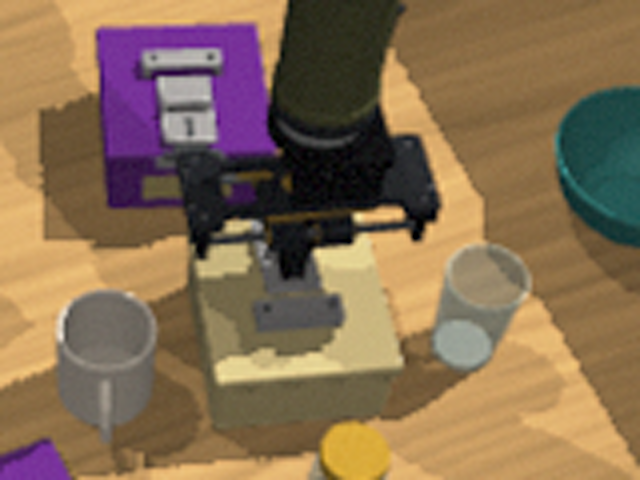

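The strap is nearly flat under the tip: plate at (290,270), lip at (298,310). I'll press it down gently.

Request:
{"api": "step_arm", "payload": {"targets": [[0,0,-0.2,0,0,0,0],[0,0,-0.1,0,0,0,0],[0,0,-0.1,0,0,0,0],[0,0,0,0,0,0,0],[0,0,0,0,0,0,0]]}}

```text
time: 7.22
position: [0.5625, 0.1874, 0.0591]
tool_rot: [3.111, -0.436, 0.0]
ft_force: [-1.0, -1.5, 0.8]
grip_width: 0.005
grip_force: 0.7
```

```bash
python3 rel.py
```

```text
front x 78.13940974632034 y 0.6531434269524472 tipz 88.08044696696129 yaw -15.955080052387398 F [-1.  -1.5  0.8] t 7.2167
```

Step 1 is met (tip 88 mm, strap flat for several tenths of a second). I'll lift, go behind the ridge and descend there.

Request:
{"api": "step_arm", "payload": {"targets": [[0,0,2.5,0,0,0,0],[0,0,2.5,0,0,0,0],[-2,0.58,0.5,0,0,0,0],[-2,0.57,0,0,0,0,0],[0,0,0,0,0,0,0]]}}

```text
time: 7.63
position: [0.519, 0.2018, 0.1146]
tool_rot: [3.112, -0.429, -0.002]
ft_force: [-0.7, 1.3, 0.5]
grip_width: 0.004
grip_force: 0.0
```

```bash
python3 rel.py; python3 - <<'E'
from h import *
y=np.radians(-16);ex=np.array([np.cos(y),np.sin(y)]);ey=np.array([-ex[1],ex[0]])
for n in("scene","wrist"):
    a,P=grab(n)
    d=P[...,:2]-[.4963,.2057];R=np.stack([d@ex,d@ey,P[...,2]],-1)*1000
    m=(abs(R[...,1])<20)&(R[...,2]>76)&(R[...,2]<135)
    for b in range(-10,120,6):
        q=R[m&(abs(R[...,0]-b-3)<3)]
        if len(q): print(n,b,len(q),np.median(q,0).round(),"zmax",q[:,2].max().round())
E
```

```text
front x 32.425086346840914 y 2.4733706142323917 tipz 143.56723235472035 yaw -15.705197580005601 F [-0.7  1.3  0.5] t 7.6333
scene -10 5 [-5. -1. 86.] zmax 87.0
scene -4 16 [-1.  5. 86.] zmax 88.0
scene 2 7 [ 4. -7. 91.] zmax 92.0
scene 8 11 [11.  1. 94.] zmax 96.0
scene 14 11 [18. -4. 96.] zmax 99.0
scene 20 18 [22. -3. 99.] zmax 102.0
scene 26 7 [ 29. -16. 100.] zmax 102.0
scene 32 2 [ 35. -16.  80.] zmax 81.0
scene 38 25 [ 42.  -6. 115.] zmax 118.0
scene 44 28 [ 47.   1. 111.] zmax 118.0
scene 50 25 [ 54.   2. 111.] zmax 116.0
scene 56 33 [58. -3. 83.] zmax 116.0
scene 62 29 [66.  3. 82.] zmax 119.0
scene 68 26 [70. -2. 84.] zmax 122.0
scene 74 39 [77. -1. 86.] zmax 124.0
scene 80 21 [82.  6. 82.] zmax 125.0
scene 86 2 [87. 17. 84.] zmax 85.0
scene 92 11 [96. -1. 94.] zmax 97.0
scene 98 18 [101.  -4.  94.] zmax 97.0
scene 104 20 [107.   2.  94.] zmax 97.0
scene 110 25 [114.  -1.  93.] zmax 97.0
scene 116 43 [118.  -1.  85.] zmax 97.0
wrist -4 35 [  1. -13.  86.] zmax 88.0
wrist 2 98 [  4. -13.  85.] zmax 87.0
wrist 8 53 [13. -5. 92.] zmax 93.0
wrist 14 245 [17. -0. 94.] zmax 96.0
wrist 20 283 [23. -0. 96.] zmax 99.0
wrist 26 284 [29.  0. 99.] zmax 101.0
wrist 32 319 [ 35.   0. 101.] zmax 104.0
wrist 38 121 [ 43.   0. 114.] zmax 116.0
wrist 44 556 [ 48.   0. 114.] zmax 117.0
wrist 50 391 [ 53.   0. 109.] zmax 112.0
wrist 56 398 [ 59.  -0. 112.] zmax 114.0
wrist 62 406 [ 65.   0. 114.] zmax 117.0
wrist 68 445 [ 71.  -0. 117.] zmax 119.0
wrist 74 506 [ 77.  -0. 119.] zmax 121.0
wrist 80 749 [83.  0. 81.] zmax 122.0
wrist 86 352 [89. -0. 80.] zmax 81.0
wrist 92 345 [95.  0. 80.] zmax 82.0
wrist 98 472 [101.   0.  93.] zmax 95.0
wrist 104 437 [107.  -0.  93.] zmax 95.0
wrist 110 479 [113.   1.  93.] zmax 95.0
wrist 116 383 [119.  -0.  90.] zmax 94.0
```

The strap is at 0.41 rad, its ridge spans x 42–50 and the lip mouth is at 97, all as expected. I'll descend behind the ridge and press.

Request:
{"api": "step_arm", "payload": {"targets": [[0.08,-0.26,-2,0,0,0,0],[0,0,-1.5,0,0,0,0],[0,0,-1,0,0,0,0],[0,0,-0.8,0,0,0,0],[0,0,0,0,0,0,0]]}}

```text
time: 8.15
position: [0.5237, 0.1959, 0.0599]
tool_rot: [3.111, -0.437, -0.001]
ft_force: [-0.1, -1.1, 0.9]
grip_width: 0.005
grip_force: 0.4
```

```bash
python3 rel.py
```

```text
front x 38.55686760768519 y -1.8360514508489458 tipz 88.87050568948676 yaw -16.001998551389033 F [-0.1 -1.1  0.9] t 8.15
```

Request:
{"api": "step_arm", "payload": {"targets": [[0,0,-0.2,0,0,0,0],[0,0,-0.2,0,0,0,0],[0,0,0,0,0,0,0],[0,0,0,0,0,0,0],[0,0,0,0,0,0,0]]}}

```text
time: 8.57
position: [0.5237, 0.1966, 0.0575]
tool_rot: [-3.111, 0.436, -0.002]
ft_force: [2.2, -1.3, 3.0]
grip_width: 0.006
grip_force: 1.6
```

```bash
python3 rel.py
```

```text
front x 38.38860251622077 y -1.1620145377720392 tipz 86.45739092791193 yaw 344.04777828601175 F [ 2.2 -1.3  3. ] t 8.5667
```

Request:
{"api": "step_arm", "payload": {"targets": [[0,0,-0.15,0,0,0,0],[0,0,-0.15,0,0,0,0],[0,0,0,0,0,0,0],[0,0,0,0,0,0,0],[0,0,0,0,0,0,0]]}}

```text
time: 8.98
position: [0.5247, 0.1964, 0.0568]
tool_rot: [3.11, -0.436, 0.005]
ft_force: [-2.8, -4.8, 17.0]
grip_width: 0.007
grip_force: 8.8
```

```bash
python3 rel.py; python3 - <<'E'
from h import *
y=np.radians(-16);ex=np.array([np.cos(y),np.sin(y)]);ey=np.array([-ex[1],ex[0]])
a,P=grab("wrist")
d=P[...,:2]-[.4963,.2057];R=np.stack([d@ex,d@ey,P[...,2]],-1)*1000
m=(abs(R[...,1])<20)&(R[...,2]>76)&(R[...,2]<135)
for b in range(40,125,5):
    q=R[m&(abs(R[...,0]-b-2.5)<2.5)]
    if len(q): print(b,len(q),np.median(q,0).round(1),"zmax",q[:,2].max().round())
E
```

```text
front x 39.37475249365441 y -1.0827812752938617 tipz 85.76573295894993 yaw -15.964282955169397 F [-2.8 -4.8 17. ] t 8.9833
40 1019 [41.4 -1.3 93.1] zmax 132.0
45 259 [46.4  0.1 86.3] zmax 88.0
50 388 [53.1 -0.  95.2] zmax 97.0
55 817 [56.7  0.  87.9] zmax 97.0
60 488 [62.6  0.  86.2] zmax 88.0
65 514 [67.5  0.  86.2] zmax 88.0
70 518 [72.5  0.  86.1] zmax 88.0
75 538 [77.5 -0.6 86.1] zmax 88.0
80 576 [82.5  0.3 86.1] zmax 88.0
85 547 [87.4  0.  86.1] zmax 88.0
90 646 [92.   0.1 80.1] zmax 88.0
95 494 [98.2 -0.3 92.3] zmax 94.0
100 649 [ 1.026e+02 -1.000e-01  9.270e+01] zmax 95.0
105 678 [107.4   0.5  92.7] zmax 95.0
110 705 [112.6  -0.6  92.7] zmax 95.0
115 720 [117.3  -0.   91.6] zmax 94.0
120 550 [122.8   0.   79.9] zmax 91.0
```

Flat at 86 mm all along, with the edge at x≈91 and the ridge at x≈50–56. I'll ease the pressure and push forward.

Request:
{"api": "step_arm", "payload": {"targets": [[0,0,-0.0,0,0,0,0],[0.3,-0.09,0.08,0,0,0,0],[0.3,-0.09,0,0,0,0,0],[0.3,-0.09,0,0,0,0,0],[0,0,0,0,0,0,0]]}}

```text
time: 9.45
position: [0.5336, 0.1939, 0.0569]
tool_rot: [3.111, -0.437, 0.003]
ft_force: [-1.1, -3.2, 13.0]
grip_width: 0.007
grip_force: 6.7
```

```bash
python3 rel.py
```

```text
front x 48.60430197023391 y -1.0548222228000292 tipz 85.87300668627744 yaw -15.977697335048124 F [-1.1 -3.2 13. ] t 9.45
```

Request:
{"api": "step_arm", "payload": {"targets": [[0.3,-0.09,0.04,0,0,0,0],[0.3,-0.09,0,0,0,0,0],[0.3,-0.08,0,0,0,0,0],[0.3,-0.08,0,0,0,0,0],[0,0,0,0,0,0,0]]}}

```text
time: 9.87
position: [0.545, 0.1906, 0.0568]
tool_rot: [3.111, -0.436, 0.002]
ft_force: [-2.1, -3.3, 10.9]
grip_width: 0.006
grip_force: 5.5
```

```bash
python3 rel.py; cat > prof.py <<'E'
from h import *
y=np.radians(-16);ex=np.array([np.cos(y),np.sin(y)]);ey=np.array([-ex[1],ex[0]])
a,P=grab("wrist")
d=P[...,:2]-[.4963,.2057];R=np.stack([d@ex,d@ey,P[...,2]],-1)*1000
m=(abs(R[...,1])<20)&(R[...,2]>76)&(R[...,2]<105)
for b in range(0,125,4):
    q=R[m&(abs(R[...,0]-b-2)<2)]
    if len(q): print(b,np.percentile(q[:,2],[10,50,90]).round(),end="; ")
l=(abs(R[...,2]-82)<14)&(abs(R[...,0]-84)<100)&(abs(R[...,1])<95)
l=cv2.morphologyEx(l.astype(np.uint8),cv2.MORPH_OPEN,np.ones((5,5),np.uint8))
n,k,st,_=cv2.connectedComponentsWithStats(l);j=1+np.argmax(st[1:,4]);q=R[k==j]
print("\nfar edge x",np.percentile(q[:,0],99.5),"y",np.percentile(q[:,1],[.5,99.5]))
E
python3 prof.py
```

```text
front x 60.494034988016395 y -1.040986959193158 tipz 85.79266811166457 yaw -15.965483246211825 F [-2.1 -3.3 10.9] t 9.8667
0 [86. 86. 87.]; 52 [85. 86. 87.]; 56 [85. 86. 87.]; 60 [ 86.  89. 102.]; 64 [85. 86. 87.]; 68 [86. 86. 87.]; 72 [94. 95. 96.]; 76 [86. 90. 95.]; 80 [85. 86. 87.]; 84 [85. 86. 87.]; 88 [85. 86. 87.]; 92 [85. 86. 87.]; 96 [92. 93. 93.]; 100 [92. 93. 94.]; 104 [92. 93. 93.]; 108 [92. 93. 93.]; 112 [92. 93. 94.]; 116 [89. 91. 93.]; 120 [79. 80. 89.]; 124 [79. 80. 81.]; 
far edge x 163.84878602517497 y [-72.98932293  73.3460397 ]
```

The plate has been carried along with the tip: its ridge is now at x≈72–78 (slide about 21 mm) and the plate runs in under the lip. I'll push on until the tip meets the ridge, to be sure it is home.

Request:
{"api": "step_arm", "payload": {"targets": [[0.29,-0.08,0.02,0,0,0,0],[0.29,-0.08,0,0,0,0,0],[0.29,-0.08,0,0,0,0,0],[0.15,-0.04,0,0,0,0,0],[0,0,0,0,0,0,0]]}}

```text
time: 10.33
position: [0.5502, 0.1904, 0.0562]
tool_rot: [-3.112, 0.432, 0.011]
ft_force: [-10.6, 0.9, 14.1]
grip_width: 0.004
grip_force: 6.9
```

```bash
python3 rel.py; python3 prof.py
```

```text
front x 65.57542278822 y 0.16643278170944528 tipz 85.20685968208089 yaw 344.1826110158565 F [-10.6   0.9  14.1] t 10.3333
0 [84. 86. 87.]; 4 [82. 84. 85.]; 56 [85. 86. 86.]; 60 [85. 86. 87.]; 64 [ 85.  88. 102.]; 68 [ 86.  94. 103.]; 72 [94. 95. 95.]; 76 [85. 90. 95.]; 80 [85. 85. 86.]; 84 [85. 86. 86.]; 88 [85. 85. 86.]; 92 [85. 85. 86.]; 96 [92. 93. 93.]; 100 [92. 93. 93.]; 104 [92. 93. 94.]; 108 [92. 93. 93.]; 112 [92. 93. 93.]; 116 [89. 91. 93.]; 120 [79. 80. 89.]; 124 [79. 80. 81.]; 
far edge x 164.03563236446956 y [-72.99410658  73.32480805]
```

The tip is against the ridge with 10 N at the slide stop, and the tin has not moved. I'll release upwards.

Request:
{"api": "step_arm", "payload": {"targets": [[-0.25,0.07,0.15,0,0,0,0],[-0.1,0.03,0.3,0,0,0,0],[0,0,0.8,0,0,0,0],[0,0,2.5,0,0,0,0],[0,0,3.5,0,0,0,0]]}}

```text
time: 10.8
position: [0.5485, 0.1878, 0.1259]
tool_rot: [3.109, -0.435, -0.01]
ft_force: [1.1, -0.5, 1.2]
grip_width: 0.007
grip_force: 0.0
```

Request:
{"api": "step_arm", "payload": {"targets": [[-2,0.5,2,0,0,0,0],[-2,0.5,2,0,0,0,0],[-2,0.5,0,0,0,0,0],[0,0,0,0,0,0,0],[0,0,0,0,0,0,0]]}}

```text
time: 11.22
position: [0.4906, 0.204, 0.1685]
tool_rot: [3.111, -0.434, 0.002]
ft_force: [0.8, -0.5, 0.2]
grip_width: 0.007
grip_force: 0.0
```

```bash
python3 rel.py; python3 prof.py; python3 - <<'E'
from h import *
p,X=grab("wrist");save("w4.png",p)
E
```

```text
front x 4.4760620135240545 y -3.2418692666100766 tipz 197.4715041824284 yaw -15.879592539049625 F [ 0.8 -0.5  0.2] t 11.2167
0 [85. 86. 87.]; 4 [79. 83. 85.]; 8 [80. 83. 83.]; 12 [79. 83. 84.]; 16 [80. 83. 84.]; 20 [79. 83. 84.]; 24 [80. 83. 84.]; 28 [80. 83. 84.]; 32 [80. 83. 88.]; 36 [87. 88. 89.]; 40 [87. 88. 89.]; 44 [87. 88. 89.]; 48 [87. 88. 89.]; 52 [87. 88. 89.]; 56 [87. 88. 89.]; 60 [87. 88. 89.]; 64 [88. 88. 89.]; 68 [88. 89. 97.]; 72 [97. 98. 99.]; 76 [88. 90. 98.]; 80 [88. 89. 90.]; 84 [88. 89. 90.]; 88 [88. 89. 90.]; 92 [88. 89. 90.]; 96 [89. 92. 93.]; 100 [92. 93. 94.]; 104 [92. 93. 94.]; 108 [92. 93. 93.]; 112 [92. 93. 94.]; 116 [89. 91. 93.]; 120 [79. 80. 90.]; 124 [79. 80. 81.]; 
far edge x 163.444010507969 y [-73.3860169   73.86457741]
```

View pics/w4.png

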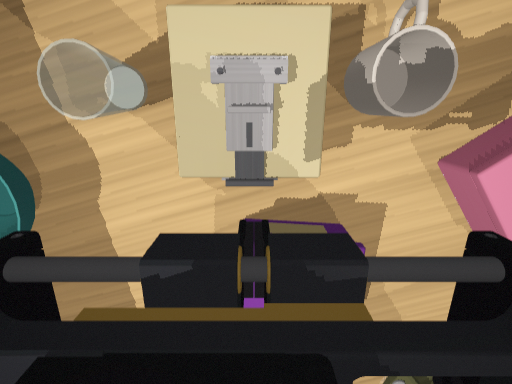

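The strap (250,115) runs in under the lip (250,68). It rests against the lip's underside at about 0.03 rad, with the ridge at x≈72–78 (about 21 mm of slide). The tin is unmoved and the gripper is clear, so I'm handing in.

```bash
python3 -c "
from bench import ctrl
print(ctrl.close_job())"
```

```text
the job is handed in; nothing more can be done
None
```

The strap is folded flat and slid about 21 of its 22 mm under the lip; it stayed shut when released, with the tin unmoved and no crockery touched, and the job is handed in (no verdict was returned).

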